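# Pop the disc tin and trap it with the other finger

## Task

Press the ribbed key of the spring ejector down with one fingertip so that the tin of cutting discs pops forward out of its seat, and have the other finger waiting on the slide so that the tin is trapped there before any of it runs over the slide's front edge. Grasp and lift nothing, and leave the dish, the jaw cast and the pen alone. The program finishes while holding: one finger still keeps the key well down and the tin still rests against the other finger.

Things in the scene. Friction and masses are not known exactly. Their poses are not given: they have to be found in the camera images.
- ejector: Spring ejector fixed to the worktop: flat metal slide with two low rails, grey back block and spring barrel behind (to x = +100 mm, 56 mm high), ribbed key beside. Origin: on the worktop under the middle of the tin's seat; -x is the way the tin pops (roughly toward the robot), +y the key's side. Slide top 30 mm above the worktop, 75 mm wide between rails that stand 7 mm above it.
- stop_top (a point): Top of the steel stop (5 mm thick, 30 mm wide) that rises 6 mm out of a slot in the slide and holds the seated tin's front. It goes down with the key and lets the tin go when level with the slide. A plunger behind the tin then pushes it forward with 5 N, falling to 3 N at the end of its 40 mm stroke; a tin not stopped shoots over the front edge in a fraction of a second.
- slide_end (a point): Middle of the slide's open front edge, at the height of the slide's surface, 85 mm ahead of the middle of the tin's seat (so the tin may move at most 48 mm before it overhangs). Fixed to the ejector.
- key_top (a point): Middle of the key's ribbed top; moves down with the key. Key: bar 60 mm long (along ejector x), 24 mm wide (y), middle at x = -62.5, y = +59 mm of the ejector; housing round it 34 mm high. Top 52 mm above the worktop when up (22 above the slide), 38 when fully down: a second fingertip level with the pressing one, over the slide, comes down into the tin's way before the stop lets go.
- key (a joint): How far the key is pressed down, m: 0 up, 0.014 fully down. The spring takes about 3 N at first and 6 N fully down (up to about 4 N more until the stop lets go) and lifts the key again when released. The tin is let go at about 0.006 to 0.007.
- trap_spot (a point): Point on the slide's surface and centre line, 64 mm ahead of the middle of the seat, 27.5 mm ahead of the seated tin's front: a good place for the waiting finger, though any place ahead of the tin serves if the tin then stops short of the front edge. 59 mm from the key's middle, straight across the slide (ejector y). Fixed to the ejector.
- tin: Round flat tin of cutting discs, 73 mm in diameter, 25 mm high (its firm body 24 mm), about 0.12 kg. Origin at the centre of its underside, z up. It starts in its seat at the ejector's origin, 30 mm above the worktop, between plunger and stop.
- dish: Bystander: small white glass dish, 39 mm in diameter, 27 mm high, standing loose on the worktop. Origin under its centre.
- cast: Bystander: beige stone cast of a jaw, 63 x 77 x 29 mm, loose on the worktop. Origin under its centre.
- pen: Bystander: dark marker pen, 130 mm long (along its y), 16 mm thick, loose on the worktop. Origin under its middle.
Things that resemble listed ones, but are neither listed nor needed, are in the scene too. What is shaped like the tin but turquoise is not meant. What is shaped like the ejector but blue is not meant.

How it is judged:
On the way, in this order (a step that is already met when the one before it is completed fails the run):
1. a fingertip presses the key, the tin still in its seat (value of joint key above 0.003 m and contact force between the fingers and key above 0.5 N and x of tin in the frame of ejector above -0.003 m).
2. the tin has popped forward and is stopped by a finger while the key is down (x of tin in the frame of ejector below -0.005 m and contact force between the fingers and tin above 0.3 N and value of joint key above 0.005 m and linear speed of tin below 0.03 m/s), for 0.3 s.
At the end, for the whole second after the job is handed in: A finger still presses the key (at least 5 mm down, more than 0.5 N), the tin lies flat and at rest on the slide, 5 to 50 mm forward of its seat (front edge not overrun), and rests against a finger with more than 0.3 N (value of joint key above 0.005 m and contact force between the fingers and key above 0.5 N and contact force between the fingers and tin above 0.3 N and x of tin in the frame of ejector between -0.05 and -0.005 m and z of tin in the frame of ejector between 0.026 and 0.034 m and angle between tin's own z axis and vertical below 0.1 rad and linear speed of tin below 0.02 m/s); the arm keeps its last pose, push and grip.
It fails at once if the tin runs over the front edge of the slide (x of tin in the frame of ejector below -0.051 m).
It fails at once if the tin is lifted off the slide or tipped (z of tin in the frame of ejector above 0.038 m or angle between tin's own z axis and vertical above 0.3 rad).
It fails at once if a bystander is moved or lifted (distance of any of dish, cast, pen from where it was at the start of the episode above 0.015 m).
It also fails if it takes over 32 s, if anything falls off the work surface, if the arm or the gripper's body presses on something with over 40 N, if the wrist force passes 120 N, or if a joint passes its speed limit or range.

## Robot

A 6-joint arm with a two-finger parallel gripper is mounted at the origin on a cart in front of the work surface, level with it; the furniture and walls round the work are solid. World frame = base frame: x ahead of the robot, y to its left, z up, the work surface at z = 0. Lengths are in m, angles in rad, forces in N, time in s.
With the tool pointing down it reaches from about 0.3 to 0.75 m from the base axis. Payload 8.5 kg.
Tool frame: the origin (TCP) lies between the finger pads; the fingertips stand 14 mm ahead of it and the grasp point (between the pads) lies 5 mm behind it; z points along the fingers, y is the line along which they close (so a half turn about z gives the same grasp; the last joint's range is limited). The gripper opens to 88 mm and grips with 3 to 60 N. Pads are 18 mm wide; open, the fingers measure 123 mm over their backs; the gripper's body (75 mm by 187 mm) begins 45 mm behind the grasp point.
Start: joints at [0.911, 0.381, 1.297, -0, 1.464, -0.215], TCP at [0.237, 0.496, 0.219] pointing down, gripper open.
Joint ranges: [-3.11, 3.11], [-0.89, 2.33], [0.22, 2.48], [-1.42, 4.56], [0.17, 2.85], [-2.88, 2.88]. Speed limits (rad/s): [2.39, 2.39, 3.14, 3.14, 3.14, 3.14].

## Interface

Orientations are given as a rotation vector (axis times angle).
In Python, from bench import manip, eyes gives the robot as it stands.
- The arm moves only by the tool send_rows, never from a script. Its arguments are lists of equal length, an entry for each row: "travel": the shift along the tool's x, y, z in units of 25 mm (1.0 is 25 mm), a list of three; "yaw": the turn about the tool's z in units of 8 degrees (1.0 is 8 degrees). In form: {"travel": [[x, y, z], ...], "yaw": [yaw, ...]}. A call has 1 to 20 rows; each row shifts and turns the commanded pose from where the row before left it, along the tool's axes as they then stand; what a row does not reach is not made up. A row lasts 1/10 s, in which the tool goes at most 50 mm and 8.59 degrees, less where a joint would pass 70% of its speed; a pose out of reach is approached as far as the arm can. A call is refused whole if a number of a shift passes 1 or a number of a turn 1, either way. A call with a gripper value outside its range is refused whole. "fingers" is the closure, from 0 (fully open) to 1 (shut), set as the call begins (left out, the last holds). The fingers move at their own pace and stop on an object; "newtons" is the grip in N (left out, the last holds). Time passes only in rows, so rows that do not move let the fingers close. It gives the time, the measured TCP pose, the force, the opening and the grip force at its end, in the units of the state.
- manip.sense(): the state, without advancing time (a new reading comes with each control period).
- eyes.camera(name): name is "side" or "top" or "wrist"; returns the picture (480x640x3 uint8, blue, green, red); there is no depth.
- eyes.camera_model(name): a dict with "intrinsics" (3x3 intrinsics, pixels), "rvec" (rotation vector, rad) and "tvec" (3), from world to camera coordinates, as OpenCV has them. Camera axes: x right, y down, z forward; pixel columns grow to the right and rows downward; lengths in m; the calibration is good to about 2 mm. A picture is of the moment at which its call begins: read the wrist's pose just before it. camera_model takes no time and is no camera call; for the wrist camera it gives the pose at the moment of the call.
- manip.sign_off(): hands the job in; it is judged then, once.
The state is a dict: "time_s": time; "joint_positions": joint angles; "qvel": joint speeds; "joint_efforts": joint torques, N m; "eef_pos": TCP position; "ee_rot": TCP orientation; "wrist_force": force on the tool from outside, world axes, zero at the start; "wrist_torque": the same for the moment, N m; "gripper_width": opening from 0.0 (shut) to 1.0 (fully open); "finger_force": force on a finger pad.
Only numpy, scipy, OpenCV 4.12 (cv2) and the standard library are available. Lean on these libraries where they do the work, as an engineer would, in place of code of your own. Each camera call takes 0.05 s, during which the arm holds its last target. There are 200 camera calls.

## Working session

There is one attempt and no reset: what is moved stays moved. The work goes in short steps, Python scripts to look and compute and a tool call to move; the robot and the scene stay as the last step left them, time stands still between calls to the robot, and variables do not carry over. Pictures are saved under pics/ and viewed, at most 10 in all, crops included, and the job is handed in when it is done.

Besides the shell and the picture viewer there is one more tool, called after "Emit:" by a JSON object that holds its "api" and its "payload". send_rows: Moves the arm, as the interface text tells. Its arguments: {"type":"object","properties":{"travel":{"type":"array"},"yaw":{"type":"array"},"fingers":{"type":"number"},"newtons":{"type":"number"}},"required":["travel","yaw"]}

```bash
mkdir -p pics
python3 - <<'E'
from bench import manip, eyes
import cv2, numpy as np
s=manip.sense(); print({k:np.round(v,3).tolist() for k,v in s.items()})
for n in("top","side"):
    im=eyes.camera(n); cv2.imwrite(f"pics/{n}0.png",im)
    m=eyes.camera_model(n); print(n,{k:np.round(v,3).tolist() for k,v in m.items()})
E
```

```text
{'time_s': 0.0, 'joint_positions': [0.911, 0.381, 1.298, -0.0, 1.464, -0.215], 'qvel': [0.0, 0.001, 0.001, -0.0, 0.0, -0.0], 'joint_efforts': [0.0, -43.795, -22.455, 0.071, 0.035, -0.0], 'eef_pos': [0.236, 0.496, 0.219], 'ee_rot': [-0.693, -3.064, 0.002], 'wrist_force': [-0.452, 0.045, 0.279], 'wrist_torque': [0.027, -0.028, -0.012], 'finger_force': 0.0, 'gripper_width': 0.995}
top {'intrinsics': [[523.645, 0.0, 318.643], [0.0, 523.645, 225.987], [0.0, 0.0, 1.0]], 'rvec': [2.135, -2.182, 0.17], 'tvec': [0.04, 0.567, 0.824]}
side {'intrinsics': [[445.275, 0.0, 321.515], [0.0, 445.275, 242.646], [0.0, 0.0, 1.0]], 'rvec': [1.963, -0.407, 0.29], 'tvec': [-0.501, 0.147, 0.656]}
```

View pics/top0.png

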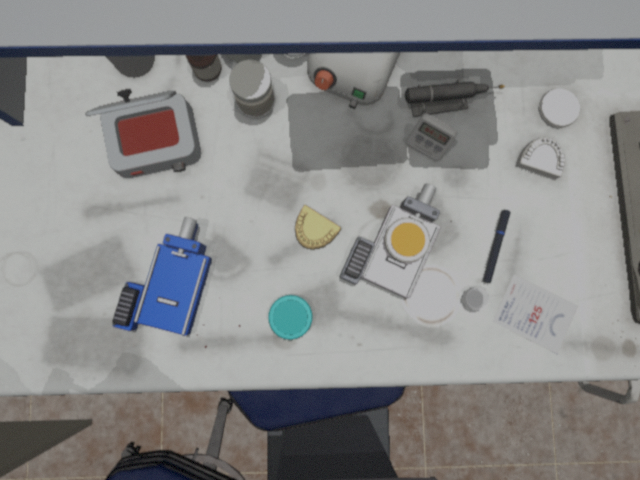

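View pics/side0.png

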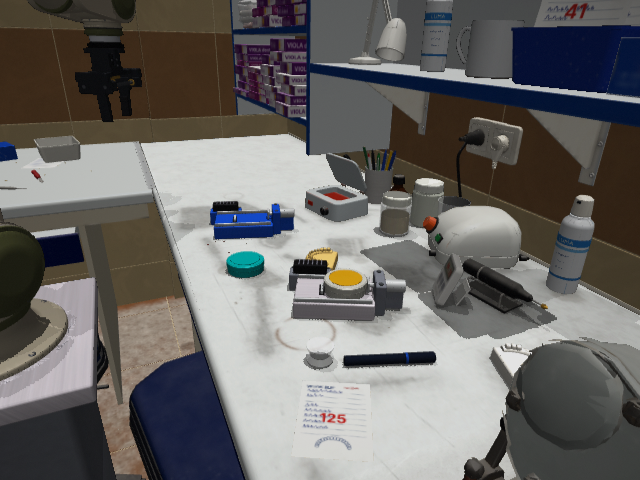

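Top view: the grey ejector sits at about (400,245) with the yellow-lidded tin at (408,239) and its key at (357,259). The blue ejector at (175,285) and the turquoise tin at (290,317) are the look-alikes. Grey ejector and yellow/silver tin fit the description. The cast is at (317,228), the dish at (472,299) and the pen at (497,246). I'll confirm in a crop and measure.

```bash
cat > h.py <<'E'
import numpy as np, cv2
from bench import manip, eyes
def ray(n,uv,z,m=None):
    m=m or eyes.camera_model(n); R=cv2.Rodrigues(np.array(m["rvec"],float))[0]; t=np.array(m["tvec"],float).ravel()
    K=np.array(m["intrinsics"]); c=-R.T@t; d=R.T@np.linalg.inv(K)@np.array([uv[0],uv[1],1.]); return c+d*(z-c[2])/d[2]
def proj(n,p,m=None):
    m=m or eyes.camera_model(n)
    return cv2.projectPoints(np.array(p,float).reshape(-1,3),np.array(m["rvec"],float),np.array(m["tvec"],float),np.array(m["intrinsics"],float),None)[0].reshape(-1,2)
E
python3 - <<'E'
from h import *
im=cv2.imread("pics/top0.png"); hsv=cv2.cvtColor(im,cv2.COLOR_BGR2HSV)
def big(mask,x0,x1,y0,y1):
    k=np.zeros_like(mask);k[y0:y1,x0:x1]=mask[y0:y1,x0:x1]
    c=max(cv2.findContours(k,cv2.RETR_EXTERNAL,cv2.CHAIN_APPROX_NONE)[0],key=cv2.contourArea);return c
tin=big(cv2.inRange(hsv,(12,110,90),(32,255,255)),380,440,210,270)
key=big(cv2.inRange(im,(0,0,0),(75,75,75)),335,380,230,290)
(tu,tr)=cv2.minEnclosingCircle(tin); kr=cv2.minAreaRect(key)
T=ray("top",tu,.055);K=ray("top",kr[0],.050)
print(tu,tr,kr,T,K)
box=cv2.boxPoints(kr);B=[ray("top",b,.05)[:2] for b in box];print(np.round(B,4))
e=[np.subtract(B[1],B[0]),np.subtract(B[2],B[1])];l=max(e,key=np.linalg.norm);print([np.linalg.norm(q) for q in e])
a=np.arctan2(l[1],l[0]);print("key long axis deg",np.degrees(a)%180)
d=(K-T)[:2];print("from tin-key", np.degrees(np.arctan2(d[1],d[0])-np.arctan2(59,-62.5)),np.linalg.norm(d),np.hypot(59,62.5))
# slide front corners at z=.03..
cv2.imwrite("pics/c0.png",cv2.resize(im[170:320,320:520],None,fx=4,fy=4,interpolation=cv2.INTER_CUBIC))
E
```

```text
(407.7052001953125, 239.04234313964844) 16.4692325592041 ((351.0000305175781, 273.5000305175781), (13.86362075805664, 5.366562843322754), 26.56505012512207) [ 0.5409596  -0.11494458  0.055     ] [ 0.48774304 -0.02189778  0.05      ]
[[ 0.4891 -0.01  ]
 [ 0.4967 -0.0141]
 [ 0.4864 -0.0338]
 [ 0.4788 -0.0297]]
[np.float64(0.008645208627952289), np.float64(0.022223755700906088)]
key long axis deg 62.14240664600618
from tin-key -16.883360957900983 0.10719005918461792 85.94911285173337
```

View pics/c0.png

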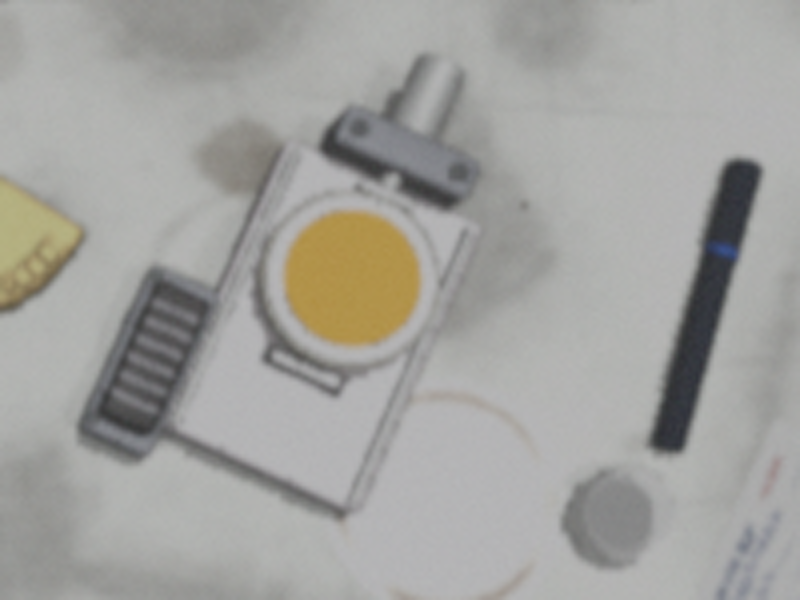

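The crop confirms it: grey slide, gold-lidded tin, stop slot at crop (305,370), key ribs centred at about (156,354), open front edge from (165,430) to (348,515).

Run:
```python
from h import *
f=lambda p:(320+(p[0]+.5)/4-.5,170+(p[1]+.5)/4-.5)
P=lambda p,z:ray("top",f(p),z)[:2]
T=P((353,278),.055)
K=P((156,354),.052)
ang=lambda d:np.degrees(np.arctan2(d[1],d[0]))
print("tin",T,"key",K)
for n,a,b,z in[("railR",(350,510),(475,230),.037),("railL",(165,430),(290,145),.037),("keyL",(98,410),(165,278),.052),("keyR",(150,430),(212,300),.052)]:
    d=P(b,z)-P(a,z);print(n,ang(d),np.linalg.norm(d))
d=P((165,430),.03)-P((348,515),.03);print("front",ang(d)-90,np.linalg.norm(d),(P((165,430),.03)+P((348,515),.03))/2)
d=K-T;print("keytin",ang(d)-ang((-62.5,59)),np.linalg.norm(d))
for y in(-28,-24,-20):
  a=np.radians(y);R=np.array([[np.cos(a),-np.sin(a)],[np.sin(a),np.cos(a)]])
  print(y,"key",T+R@[-.0625,.059],"trap",T+R@[-.064,0],"end",T+R@[-.085,0])
s=manip.sense();print(cv2.Rodrigues(np.array(s["ee_rot"]))[0].round(3))
```

```text
tin [ 0.54081958 -0.11521346] key [ 0.51205452 -0.03480637]
railR -26.739352068803537 0.12727626646943507
railL -25.64039734276982 0.12964301414212662
keyL -28.606135292171864 0.05997687916398103
keyR -27.39735519971713 0.05830064531046014
front -26.189265918745654 0.08229631499251329 [ 0.46420419 -0.0765017 ]
keytin -26.965730981834056 0.08539747784911797
-28 key [ 0.51333418 -0.03377758] trap [ 0.48431094 -0.08516728] end [ 0.46576904 -0.07530838]
-24 key [ 0.50772045 -0.03589324] trap [ 0.48235267 -0.08918232] end [ 0.46316822 -0.08064085]
-20 key [ 0.50226798 -0.03839534] trap [ 0.48067926 -0.09332417] end [ 0.46094571 -0.08614175]
[[-0.903  0.43  -0.001]
 [ 0.43   0.903 -0.001]
 [ 0.    -0.001 -1.   ]]
```

Emit:
{"api": "send_rows", "payload": {"travel": [[-0.96,-0.78,0],[-0.96,-0.78,0],[-0.96,-0.78,0],[-0.96,-0.78,0],[-0.96,-0.78,0],[-0.96,-0.78,0],[-0.96,-0.78,0],[-0.96,-0.78,0],[-0.96,-0.78,0],[-0.96,-0.78,0],[-0.96,-0.78,0],[-0.96,-0.78,0],[-0.96,-0.78,0],[-0.96,-0.78,0],[-0.96,-0.78,0],[-0.96,-0.78,0],[-0.96,-0.78,0],[-0.96,-0.78,0],[-0.96,-0.78,0],[-0.96,-0.78,0]], "yaw": [0,0,0,0,0,0,0,0,0,0,0,0,0,0,0,0,0,0,0,0], "fingers": 0.53, "newtons": 30}}

```text
time_s: 2.1
eef_pos: [0.5024, -0.0633, 0.2191]
ee_rot: [-0.693, -3.064, -0.0]
wrist_force: [0.7, 0.6, 0.4]
gripper_width: 0.47
finger_force: 0.0
```

Emit:
{"api": "send_rows", "payload": {"travel": [[0,0,0.8],[0,0,0.8],[0,0,0.8],[0,0,0],[0,0,0]], "yaw": [0.2,0,0,0,0]}}

```text
time_s: 2.6
eef_pos: [0.5022, -0.0621, 0.1597]
ee_rot: [-0.736, -3.054, -0.0]
wrist_force: [-0.2, 0.2, 0.6]
gripper_width: 0.468
finger_force: 0.0
```

Run:
```python
from h import *
s=manip.sense();print({k:np.round(s[k],4).tolist() for k in("time_s","eef_pos","ee_rot","wrist_force","gripper_width")});print(cv2.Rodrigues(np.array(s["ee_rot"]))[0].round(3))
im=eyes.camera("wrist");cv2.imwrite("pics/w1.png",im)
m=eyes.camera_model("wrist");print(m)
```

```text
{'time_s': 2.6, 'eef_pos': [0.5022, -0.0621, 0.1597], 'ee_rot': [-0.7355, -3.0539, -0.0001], 'wrist_force': [-0.1529, 0.1996, 0.5799], 'gripper_width': 0.4677}
[[-0.89   0.455 -0.   ]
 [ 0.455  0.89   0.   ]
 [ 0.    -0.    -1.   ]]
{'intrinsics': array([[373.48710743,   0.        , 318.74694146],
       [  0.        , 373.48710743, 247.24861346],
       [  0.        ,   0.        ,   1.        ]]), 'rvec': array([-2.43568436, -1.48973247, -0.2435055 ]), 'tvec': array([-0.17222653, -0.47483048,  0.18271627])}
```

View pics/w1.png

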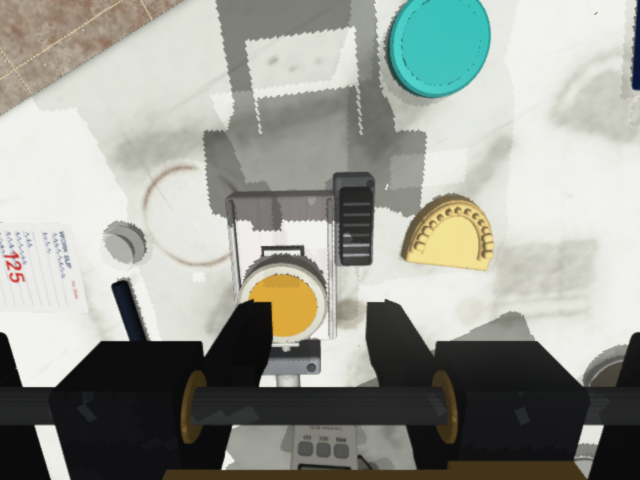

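The wrist view shows the slide rails running vertically, so the yaw is right. The tin lid is at (285,305), the key at about (356,222), the front edge at row 193, and the finger tips at (258,303) and (383,303). Cross-checking from here.

Run:
```python
from h import *
s=manip.sense();R=cv2.Rodrigues(np.array(s["ee_rot"]))[0];p=np.array(s["eef_pos"])
im=cv2.imread("pics/w1.png");hsv=cv2.cvtColor(im,cv2.COLOR_BGR2HSV)
g=cv2.inRange(hsv,(12,110,90),(28,255,255));g[:, :230]=0;g[:,340:]=0;g[350:]=0
x,y,w,h=cv2.boundingRect(g);print(x,y,w,h)
k=cv2.inRange(im,(0,0,0),(70,70,70));k[:150]=0;k[290:]=0;k[:,:325]=0;k[:,385:]=0
kx,ky,kw,kh=cv2.boundingRect(k);print(kx,ky,kw,kh)
for n,uv,z in[("tin",(x+w/2,y+h/2),.055),("key",(357,226),.052),("endL",(231,193),.037),("endR",(333,193),.037),("stopslot",(282,251),.036),("keyfar",(356,187),.052),("keynear",(356,265),.052),("railL bot",(240,310),.037),("tipL",(263,303),p[2]-.014),("tipR",(377,303),p[2]-.014)]:
    q=ray("wrist",uv,z);print(n,q.round(4),"tool mm",(R.T@(q-p)*1000).round(1))
```

```text
249 274 68 63
333 172 41 93
tin [ 0.5388 -0.1145  0.055 ] tool mm [-56.  -30.  105.2]
key [ 0.5069 -0.0335  0.052 ] tool mm [  9.2  27.6 108.2]
endL [ 0.4429 -0.1095  0.037 ] tool mm [ 31.6 -69.2 123.1]
endR [ 0.4789 -0.0392  0.037 ] tool mm [ 31.6   9.7 123.2]
stopslot [ 0.5028 -0.0975  0.036 ] tool mm [-16.2 -31.4 124.2]
keyfar [ 0.4799 -0.0216  0.052 ] tool mm [ 38.7  25.9 108.2]
keynear [ 0.5351 -0.0476  0.052 ] tool mm [-22.3  27.8 108.2]
railL bot [ 0.5331 -0.1554  0.037 ] tool mm [-69.6 -69.1 123.3]
tipL [ 0.4949 -0.093   0.1462] tool mm [ -7.3 -30.9  14. ]
tipR [ 0.5225 -0.0392  0.1462] tool mm [-7.3 29.6 14. ]
```

Emit:
{"api": "send_rows", "payload": {"travel": [[0.16,0,0.5],[0,0,0.6],[0,0,0.6],[0,0,0.6],[0,0,0.6],[0,0,0.4],[0,0,0.2],[0,0,0],[0,0,0]], "yaw": [0,0,0,0,0,0,0,0,0]}}

```text
time_s: 3.55
eef_pos: [0.499, -0.0604, 0.0725]
ee_rot: [0.735, 3.053, -0.0]
wrist_force: [-0.4, -0.9, 0.4]
gripper_width: 0.471
finger_force: 0.0
```

Run:
```python
from h import *
s=manip.sense();print({k:np.round(s[k],4).tolist() for k in("time_s","eef_pos","wrist_force","gripper_width")})
a=cv2.resize(eyes.camera("side")[230:350,260:440],None,fx=3,fy=3,interpolation=cv2.INTER_CUBIC)
cv2.imwrite("pics/s2.png",a)
```

```text
{'time_s': 3.55, 'eef_pos': [0.499, -0.0604, 0.0725], 'wrist_force': [-0.3729, -0.9419, 0.4361], 'gripper_width': 0.4713}
```

View pics/s2.png

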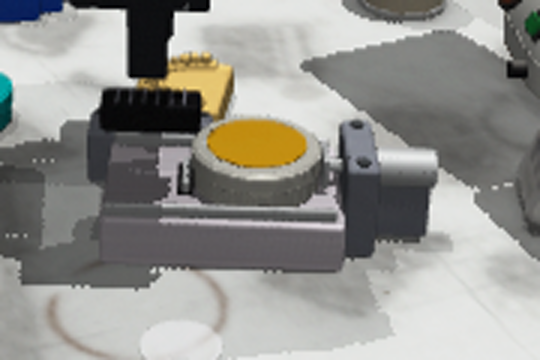

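The side crop shows one fingertip (the nearer one hides the other) ending at crop (148,75), with the key at (150,110). I'll check that against the projected tips.

Run:
```python
from h import *
s=manip.sense();R=cv2.Rodrigues(np.array(s["ee_rot"]))[0];p=np.array(s["eef_pos"])
for y in(-.0295,.0295):
  q=p+R@[0,y,.014];print(y,q.round(3),((proj("side",q)-[260,230])*3).round(0))
print(((proj("side",[[.507,-.0335,.052],[.539,-.1145,.055]])-[260,230])*3).round(0))
im=eyes.camera("side");cv2.imwrite("pics/s3.png",cv2.resize(im[150:350,220:460],None,fx=3,fy=3,interpolation=cv2.INTER_CUBIC))
im=eyes.camera("wrist");cv2.imwrite("pics/w3.png",im)
```

```text
-0.0295 [ 0.486 -0.087  0.059] [[145. 134.]]
0.0295 [ 0.512 -0.034  0.059] [[153.  87.]]
[[144.  98.]
 [253. 144.]]
```

View pics/w3.png

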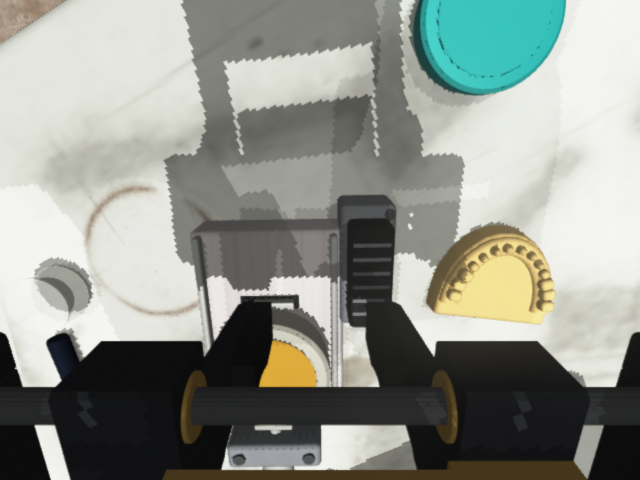

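View pics/s3.png

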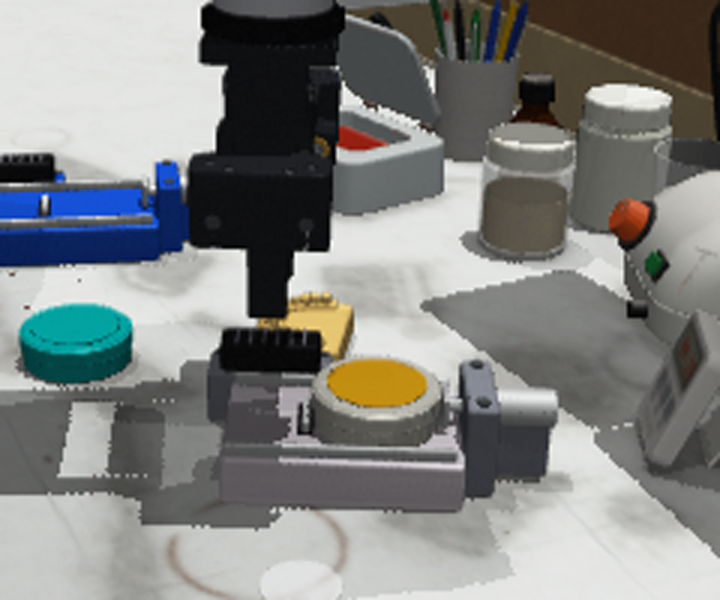

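Run:
```python
from h import *
s=manip.sense();R=cv2.Rodrigues(np.array(s["ee_rot"]))[0];p=np.array(s["eef_pos"])
print("s3 crop coords")
for y in(-.09,-.06,-.03,.03):
  for z in(-.05,-.02,.014):
    print(y,z,[((proj("side",p+R@[x,y,z])-[220,150])*3).round(0).tolist()[0] for x in(-.009,.009)], [proj("wrist",p+R@[x,y,z]).round(0).tolist()[0] for x in(-.009,.009)])
```

```text
s3 crop coords
-0.09 -0.05 [[274.0, 319.0], [238.0, 317.0]] [[78.0, 387.0], [68.0, 345.0]]
-0.09 -0.02 [[274.0, 372.0], [238.0, 371.0]] [[119.0, 342.0], [112.0, 305.0]]
-0.09 0.014 [[273.0, 430.0], [239.0, 429.0]] [[152.0, 306.0], [147.0, 275.0]]
-0.06 -0.05 [[279.0, 293.0], [244.0, 292.0]] [[160.0, 387.0], [153.0, 345.0]]
-0.06 -0.02 [[278.0, 345.0], [244.0, 344.0]] [[187.0, 342.0], [182.0, 305.0]]
-0.06 0.014 [[277.0, 401.0], [244.0, 400.0]] [[208.0, 306.0], [205.0, 275.0]]
-0.03 -0.05 [[282.0, 270.0], [249.0, 269.0]] [[241.0, 387.0], [238.0, 345.0]]
-0.03 -0.02 [[282.0, 320.0], [249.0, 319.0]] [[254.0, 342.0], [252.0, 305.0]]
-0.03 0.014 [[281.0, 375.0], [249.0, 374.0]] [[265.0, 306.0], [263.0, 275.0]]
0.03 -0.05 [[289.0, 228.0], [258.0, 227.0]] [[404.0, 387.0], [407.0, 345.0]]
0.03 -0.02 [[289.0, 275.0], [258.0, 274.0]] [[389.0, 342.0], [392.0, 305.0]]
0.03 0.014 [[288.0, 327.0], [258.0, 326.0]] [[378.0, 306.0], [379.0, 275.0]]
```

The pictures suggest the visible fingertips sit higher than the nominal position, so I'll go by contact force and descend gently.

Emit:
{"api": "send_rows", "payload": {"travel": [[0,0,0.1],[0,0,0.1],[0,0,0.08],[0,0,0.06],[0,0,0],[0,0,0]], "yaw": [0,0,0,0,0,0]}}

```text
time_s: 4.3
eef_pos: [0.4986, -0.0603, 0.0633]
ee_rot: [-0.736, -3.054, 0.0]
wrist_force: [-0.3, -0.6, -0.1]
gripper_width: 0.474
finger_force: 0.0
```

Run:
```python
from h import *
m=np.array([.237,.496,.219]);R=cv2.Rodrigues(np.array([-0.693,-3.064,.002]))[0]
for y in(-.05,.05):
  for z in(-.05,-.02,.014): print(y,z,proj("side",m+R@[0,y,z]).round(0))
im=cv2.imread("pics/side0.png")
for c in(86,95,104,113,122,130): 
  col=im[60:140,c].max(1); print(c,60+np.where(col<70)[0].max() if (col<70).any() else None)
```

```text
-0.05 -0.05 [[106. 108.]]
-0.05 -0.02 [[109. 122.]]
-0.05 0.014 [[111. 137.]]
0.05 -0.05 [[125. 103.]]
0.05 -0.02 [[127. 115.]]
0.05 0.014 [[129. 129.]]
86 119
95 119
104 121
113 121
122 118
130 118
```

Emit:
{"api": "send_rows", "payload": {"travel": [[0,0,0.2],[0,0,0.2],[0,0,0.2],[0,0,0]], "yaw": [0,0,0,0]}}

```text
time_s: 4.7
eef_pos: [0.4982, -0.0601, 0.0475]
ee_rot: [-0.735, -3.053, -0.0]
wrist_force: [-0.0, 0.6, 0.0]
gripper_width: 0.473
finger_force: 0.0
```

Run:
```python
from h import *
a=cv2.resize(eyes.camera("side")[190:350,260:440],None,fx=3,fy=3,interpolation=cv2.INTER_CUBIC)
b=cv2.resize(eyes.camera("top")[200:320,320:440],None,fx=2,fy=4,interpolation=cv2.INTER_CUBIC)
cv2.imwrite("pics/s4.png",np.hstack([a,b]))
```

```text
(no output)
```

View pics/s4.png

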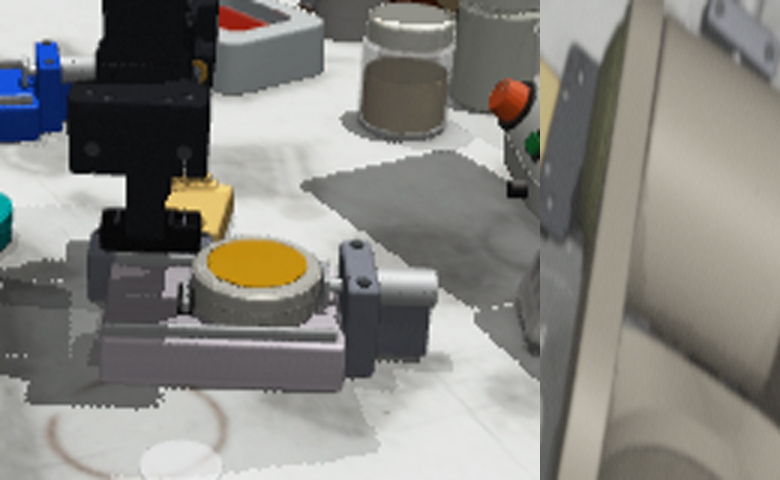

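The side view shows the near finger in front of the key, still clear of the tin. The tin is seated and there is no contact yet, so I continue in smaller steps.

Emit:
{"api": "send_rows", "payload": {"travel": [[0,0,0.14],[0,0,0.14],[0,0,0.12],[0,0,0],[0,0,0]], "yaw": [0,0,0,0,0]}}

```text
time_s: 5.3
eef_pos: [0.4985, -0.0603, 0.0383]
ee_rot: [-0.736, -3.054, -0.0]
wrist_force: [-0.1, 1.0, -0.4]
gripper_width: 0.473
finger_force: 0.0
```

Emit:
{"api": "send_rows", "payload": {"travel": [[0,0,0.08],[0,0,0.08],[0,0,0],[0,0,0]], "yaw": [0,0,0,0]}}

```text
time_s: 5.7
eef_pos: [0.4986, -0.0603, 0.0343]
ee_rot: [-0.736, -3.054, 0.0]
wrist_force: [-0.4, 0.1, 0.7]
gripper_width: 0.47
finger_force: 0.0
```

Emit:
{"api": "send_rows", "payload": {"travel": [[0,0,0.08],[0,0,0.06],[0,0,0],[0,0,0]], "yaw": [0,0,0,0]}}

```text
time_s: 6.1
eef_pos: [0.4988, -0.0604, 0.031]
ee_rot: [0.736, 3.054, -0.0]
wrist_force: [0.1, 0.1, 2.3]
gripper_width: 0.469
finger_force: 1.3
```

Run:
```python
from h import *
print(manip.sense()["wrist_force"],manip.sense()["wrist_torque"])
a=cv2.resize(eyes.camera("side")[225:325,285:405],None,fx=5,fy=5,interpolation=cv2.INTER_CUBIC)
cv2.imwrite("pics/s5.png",a)
```

```text
[0.0820066  0.05293161 2.33697409] [ 0.06503353 -0.05217092 -0.02183611]
```

View pics/s5.png

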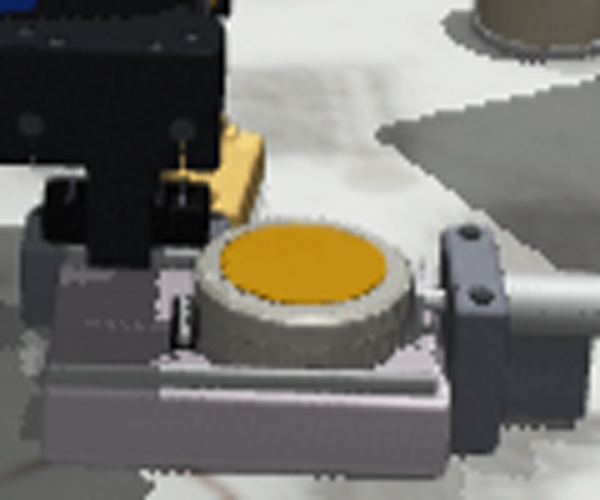

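Contact: 2.3 N, with the torque on the key's side. The crop shows the waiting finger over the slide at (118,255), ahead of the tin's front at (190,330). Pressing slowly now.

Emit:
{"api": "send_rows", "payload": {"travel": [[0,0,0.06],[0,0,0.06],[0,0,0.06],[0,0,0.06],[0,0,0.06],[0,0,0.06],[0,0,0.06],[0,0,0.04],[0,0,0],[0,0,0],[0,0,0],[0,0,0],[0,0,0],[0,0,0]], "yaw": [0,0,0,0,0,0,0,0,0,0,0,0,0,0]}}

```text
time_s: 7.55
eef_pos: [0.4984, -0.0602, 0.0196]
ee_rot: [-0.736, -3.054, -0.0]
wrist_force: [-1.1, 1.2, 7.6]
gripper_width: 0.471
finger_force: 5.2
```

Run:
```python
from h import *
s=manip.sense();print(s["wrist_force"],s["wrist_torque"],s["eef_pos"])
i=eyes.camera("side");cv2.imwrite("pics/s6.png",cv2.resize(i[225:325,285:405],None,fx=5,fy=5,interpolation=cv2.INTER_CUBIC))
```

```text
[-1.05901189  1.22633217  7.56478101] [ 0.23620366  0.27429362 -0.18125789] [ 0.49837267 -0.06015218  0.01959573]
```

View pics/s6.png

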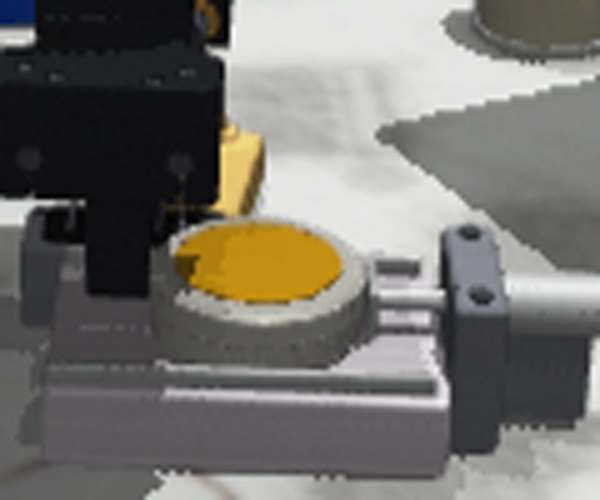

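The tin has popped forward and rests against the waiting finger (tin front at (155,290) touching the finger), with the key held down at 7.6 N. I'll hold briefly and then hand in.

Emit:
{"api": "send_rows", "payload": {"travel": [[0,0,0],[0,0,0],[0,0,0],[0,0,0],[0,0,0],[0,0,0]], "yaw": [0,0,0,0,0,0]}}

```text
time_s: 8.2
eef_pos: [0.4984, -0.0601, 0.0196]
ee_rot: [-0.736, -3.054, -0.0]
wrist_force: [-1.8, 1.6, 7.9]
gripper_width: 0.472
finger_force: 5.2
```

```bash
python3 -c "
from bench import manip
print(manip.sense()['wrist_force'],manip.sign_off())"
```

```text
the job is handed in; nothing more can be done
[-1.77945437  1.56672885  7.89604782] None
```

I handed the job in at 8.2 s with one finger holding the key about 11 to 12 mm down and the tin popped forward and resting against the other finger on the slide; the hand-in returned no verdict.

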